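Set the load and the stop screw of a bearing tester

TASK

Set up the bearing tester: turn the load dial on the sloped console to 7 on its 0-to-10 scale. Then screw the knurled stop screw on top of the test fixture down (clockwise) until it seats on the bearing in the nest, back it off a quarter turn, and keep it gripped there so that the lock nut under it can be tightened: the program finishes while the gripper still holds the screw. Leave the dial at 7 and the other things on the bench where they are.

Things in the scene. Friction and masses are not known exactly. Their poses are not given: they have to be found in the camera images.
- console: fixed grey console, 190 (x) x 210 (y), 50 high at its front (-x) edge, 119 at its back: its top is a panel rising at 20 degrees towards +x, with the black load dial (front right, -y), a flat display (4 thick, back left) and two push buttons (9 high, front left). Origin: centre of the underside. It stands left or right of the fixture
- dial_grip (a point): point on the load dial's axis, 24 above the panel, at a good height to grip (keep the finger ends 4 or more off the panel). The dial is a round ribbed black knob, 38 diameter, top 31 above the panel, nothing over 2 high within 60 of its axis. The frame turns with it: z along the axis, out of the panel (20 degrees from vertical); x along the white pointer line
- load_dial (a joint): angle of the dial: 0 with the pointer at mark 0, growing clockwise seen from above, 4.712 at mark 10. Eleven black marks on the panel around the knob, 27 degrees (0.4712 rad) apart, those for 0, 5, 10 longer: 0 at the lower left seen from the console's front, 5 straight up the slope, 10 at the lower right. Mark 7 is 3.299. Friction (0.03 N m) keeps it where it is left
- fixture: fixed test fixture, steel base 180 (x) x 140 (y): a round bearing unit in a nest, over it a grey C-shaped arm (56 wide, top 150 above the bench, column at +x) carrying the stop screw; yellow side guards 98 high. Origin: centre of the underside; the screw's axis is vertical at x = -35, y = 0 here
- screw_grip (a point): middle of the stop screw's head, on its axis, 193 above the bench. The head is a round knurled steel knob, 31 diameter, 26 high; a black line on its top runs from centre to rim along this frame's -x. Under it: a 20 diameter collar 4 high, a 12 diameter spindle, the lock nut (22 wide, top at 162) and the arm (top at 150). z points up; the frame turns with the screw
- stop_screw (a joint): angle of the stop screw: 0 when seated on the bearing (a firm stop), growing counter-clockwise seen from above as it is backed off; a quarter turn is 1.571. It starts 1.0 to 2.3 rad from the seat. Right-hand thread, 3 mm a turn: the head rises 0.75 in a quarter turn. Friction (0.06 N m) keeps it where it is left
- wrench: loose open-ended spanner, steel, 160 x 38 x 8, lying flat. Origin: centre of the underside
- spare_bearing: loose spare steel bearing unit, round, 60 diameter, 44 high, standing on its flange. Origin: centre of the underside
- fitting: loose brass hose fitting, 24 diameter, 40 high, standing. Origin: centre of the underside
- pliers: loose combination pliers with blue handles, 170 x 63 x 16, lying flat. Origin: centre of the underside
- screwdriver: loose screwdriver, black handle, 190 long, 26 thick, lying flat. Origin: centre of the underside
- oil_bottle: loose white oil bottle with a black cap, 42 diameter, 115 high, standing. Origin: centre of the underside
- calliper: loose digital calliper, 210 x 62 x 10, lying flat. Origin: centre of the underside

How it is judged:
By the outcome, as a careful person would: the job done as asked, in the order asked, and still so for the second after the job is handed in, while the arm keeps its last pose, push and grip.
It also fails if it takes over 54 s, if anything falls off the work surface, if the arm or the gripper's body presses on something with over 40 N, if the wrist force passes 120 N, or if a joint passes its speed limit or range.

ROBOT

A 6-joint arm with a two-finger parallel gripper is mounted at the origin on the work surface. World frame = base frame: x ahead of the robot, y to its left, z up, the work surface at z = 0. Lengths are in m, angles in rad, forces in N, time in s.
With the tool pointing down it reaches from about 0.225 to 0.725 m from the base axis. Payload 3.1 kg.
Tool frame: the origin (TCP) lies where the fingers leave the gripper's body, on its centre line; the fingertips stand 73 mm ahead of it and the grasp point (between the pads) lies env.hold_point_z ahead of it (env.hold_point_z is the distance from the TCP to the grasp point, in m); z points along the fingers, y is the line along which they close (so a half turn about z gives the same grasp; the last joint's range is limited). The gripper opens to 85 mm and grips with 20 to 120 N. Pads are 22 mm wide; open, the fingers measure 114 mm over their backs; the gripper's body (76 mm by 85 mm) begins 54 mm behind the grasp point. The pads swing forward as they close: fully open they stand 13 mm farther back than shut.
Start: joints at [0.983, 0.048, 0.099, 1.622, 0, 1.443], TCP at [0.233, 0.47, 0.304] pointing down, gripper open.
Joint ranges: [-2.91, 2.91], [-0.99, 1.94], [-1.21, 1.42], [-2.12, 2.29], [-1.49, 1.47], [-3.14, 3.14]. Speed limits (rad/s): [2.79, 2.79, 3.14, 3.14, 3.14, 3.14].

INTERFACE

Orientations are given as [roll, pitch, yaw] about the fixed x, y, z axes, in that order (R = Rz(yaw) Ry(pitch) Rx(roll)).
In Python, from workcell import status, eyes, workorder, env gives the robot as it stands. The module is installed in compiled form; this text tells all that it offers.
- The arm moves only by the tool jog_arm, never from a script. Its argument "increments" is a list of rows, each an object of numbers: "claw": the finger opening in cm, from 0 to 8.54; "dx", "dy", "dz": the shift along the world's x, y, z in cm; "ax", "ay", "az": the turn, a rotation vector about the world's x, y, z in degrees. In form: [{"claw": .., "dx": .., "dy": .., "dz": .., "ax": .., "ay": .., "az": ..}, ...]. A call has 1 to 12 rows; each row shifts and turns the commanded pose from where the row before left it; what a row does not reach is not made up. A row lasts 1/8 s, in which the tool goes at most 62.5 mm and 10.7 degrees, less where a joint would pass 70% of its speed; a pose out of reach is approached as far as the arm can. A call is refused whole if a number of a shift passes 6.25 or a number of a turn 10.7, either way. A call with a gripper value outside its range is refused whole. The fingers move at their own pace and stop on an object; "squeeze" is the grip in N (left out, the last holds). Time passes only in rows, so rows that do not move let the fingers close. It gives the time, the measured TCP pose, the force, the opening and the grip force at its end, in the units of the state.
- status.observe(): the state, without advancing time (a new reading comes with each control period).
- eyes.read_camera(name): name is "scene" or "top" or "wrist"; returns a dict with "img" (480x640x3 uint8, red, green, blue), "depth" (480x640 float32, m along the optical axis (not along the pixel's ray), 0 where there is no reading), "fx", "fy", "cx", "cy" (pixels), "k1" (the pictures are not rectified: a ray, as slopes to the right and down, at radius r is drawn at 1 + k1 r^2 times it, then the intrinsics apply), "world_to_cam" (4x4, takes a point from world to camera coordinates). Camera axes: x right, y up, looking along -z (the intrinsics and any distortion apply to the point x, -y, -z); pixel columns grow to the right and rows downward; lengths in m; the calibration is good to about 2 mm. A picture is of the moment at which its call begins.
- workorder.close_job(): hands the job in; it is judged then, once.
The state is a dict: "time_s": time; "joints": joint angles; "dq": joint speeds; "joint_torque": joint torques, N m; "ee_pos": TCP position; "orientation": TCP orientation; "wrist_force": force on the tool from outside, world axes, zero at the start; "torque": the same for the moment, N m; "opening": opening from 0.0 (shut) to 1.0 (fully open); "grasp_force": force on a finger pad.
Only numpy, scipy, OpenCV 4.12 (cv2) and the standard library are available. Lean on these libraries where they do the work, as an engineer would, in place of code of your own. Each camera call takes 0.05 s, during which the arm holds its last target. There are 200 camera calls.

## Working session

There is one attempt and no reset: what is moved stays moved. The work goes in short steps, Python scripts to look and compute and a tool call to move; the robot and the scene stay as the last step left them, time stands still between calls to the robot, and variables do not carry over. Pictures are saved under pics/ and viewed, at most 10 in all, crops included, and the job is handed in when it is done.

Besides the shell and the picture viewer there is one more tool, called after ">>>" by a JSON object that holds its "fn" and its "kwargs". jog_arm: Moves the arm, as the interface text tells. Its arguments: {"type":"object","properties":{"increments":{"type":"array"},"squeeze":{"type":"number"}},"required":["increments"]}

```bash
mkdir -p pics; cat > h.py <<'E'
import numpy as np, cv2
from workcell import status, eyes, workorder, env
def cam(n):
    return eyes.read_camera(n)
def pts(c,uv,z=None,n=None,p0=None):
    # cast pixel rays on plane z=const or plane (p0,n)
    K=np.array([[c['fx'],0,c['cx']],[0,c['fy'],c['cy']],[0,0,1.]])
    s=cv2.undistortPoints(np.array(uv,float).reshape(-1,1,2),K,np.array([c['k1'],0,0,0,0.])).reshape(-1,2)
    M=np.linalg.inv(np.array(c['world_to_cam']))
    d=np.c_[s[:,0],-s[:,1],-np.ones(len(s))]@M[:3,:3].T
    o=M[:3,3]
    if n is None: n=np.array([0,0,1.]);p0=np.array([0,0,z])
    t=((p0-o)@n)/(d@n)
    return o+d*t[:,None]
def proj(c,P):
    P=np.atleast_2d(P); W=np.array(c['world_to_cam'])
    q=P@W[:3,:3].T+W[:3,3]; s=np.c_[q[:,0],-q[:,1]]/(-q[:,2:])
    s=s*(1+c['k1']*(s**2).sum(1))[:,None]
    return s*[c['fx'],c['fy']]+[c['cx'],c['cy']]
def deppts(c,uv):
    d=c['depth']; M=np.linalg.inv(np.array(c['world_to_cam']))
    uv=np.array(uv).reshape(-1,2).astype(int)
    K=np.array([[c['fx'],0,c['cx']],[0,c['fy'],c['cy']],[0,0,1.]])
    s=cv2.undistortPoints(uv.astype(float).reshape(-1,1,2),K,np.array([c['k1'],0,0,0,0.])).reshape(-1,2)
    z=d[uv[:,1],uv[:,0]]
    return (np.c_[s[:,0]*z,-s[:,1]*z,-z]@M[:3,:3].T+M[:3,3])
def save(c,name): cv2.imwrite('pics/'+name,c['img'][...,::-1])
E
python3 - <<'E'
from h import *
print(status.observe(), env.hold_point_z)
for n in('top','scene'):
    c=cam(n); save(c,n+'0.png'); M=np.linalg.inv(c['world_to_cam']); print(n,M[:3,3],c['fx'],c['k1'])
E
```

```text
{'time_s': 0.0, 'joints': array([9.83154054e-01, 4.87815429e-02, 9.75948279e-02, 1.62198077e+00,
       1.05317088e-05, 1.44301408e+00]), 'dq': array([ 5.94999071e-04,  2.09749808e-03,  2.88515648e-04, -1.57586088e-03,
        3.03197608e-04, -2.06494019e-05]), 'joint_torque': array([ 7.59060622e-04, -3.38784814e+01,  3.20014036e+01,  2.03533337e-02,
       -2.10630637e-04, -2.26286765e-06]), 'ee_pos': array([0.23276647, 0.47009797, 0.30269942]), 'orientation': array([-3.13924217e+00, -3.12613085e-04,  2.68173225e+00]), 'wrist_force': array([ 0.14947789, -0.13697336,  0.36279192]), 'torque': array([ 0.03798257, -0.03591683, -0.01783395]), 'grasp_force': 0.0, 'opening': 1.0032873454934157} 0.0539
top [ 0.43023246 -0.01710127  1.29006308] 480.47702787980245 -0.011729933323620342
scene [1.32507082 1.02440525 1.32828626] 596.2437249599287 -0.1826494673627162
```

View pics/top0.png

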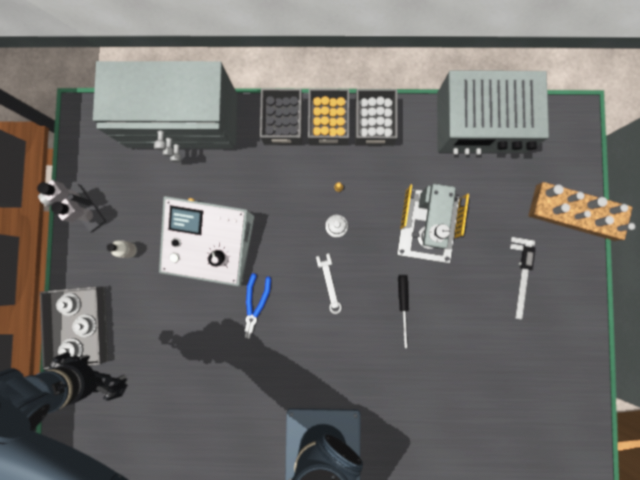

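View pics/scene0.png

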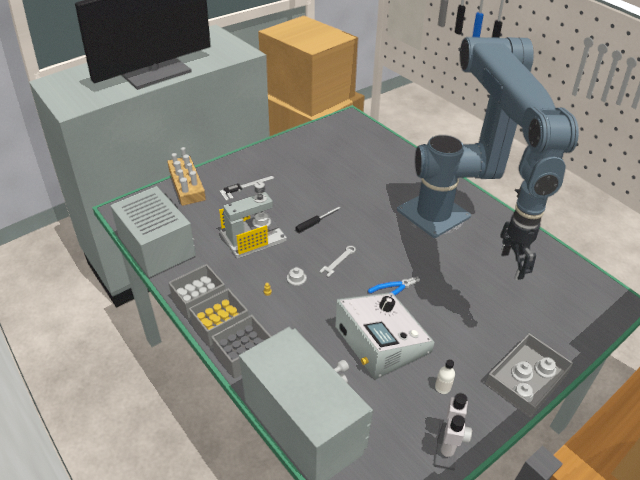

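Top view: console with dial at about (217,258), fixture with screw head at about (441,231); the scene view shows both unobstructed. I'll enlarge both areas.

```bash
python3 - <<'E'
from h import *
c=cam('top'); a=c['img'][190:292,150:262]; b=c['img'][175:267,390:480]
A=cv2.resize(a,(400,364),interpolation=cv2.INTER_CUBIC);B=cv2.resize(b,(400,409),interpolation=cv2.INTER_CUBIC)
H=np.zeros((409,800,3),np.uint8);H[:364,:400]=A;H[:,400:]=B
cv2.imwrite('pics/crop.png',H[...,::-1])
for uv in [(217,258),(441,231),(441,200),(178,270),(230,225),(200,270),(405,250)]: print(uv,deppts(c,[uv])[0].round(3))
E
```

```text
(217, 258) [0.481 0.266 0.11 ]
(441, 231) [ 0.543 -0.263  0.207]
(441, 200) [ 0.624 -0.277  0.149]
(178, 270) [0.452 0.378 0.057]
(230, 225) [0.564 0.237 0.105]
(200, 270) [0.452 0.321 0.058]
(405, 250) [ 0.512 -0.211  0.018]
```

View pics/crop.png

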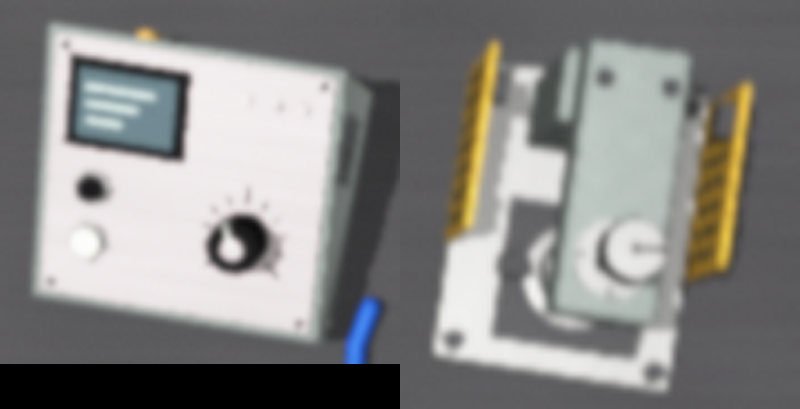

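Left crop: dial with a white pointer towards about mark 4 (up-left), panel turned a few degrees clockwise in view. Right crop: screw head with its black line pointing right (-y). Now fit the panel plane and centres from depth.

```bash
python3 - <<'E'
from h import *
c=cam('top')
uu,vv=np.meshgrid(np.arange(160,250),np.arange(195,290)); uv=np.c_[uu.ravel(),vv.ravel()]
P=deppts(c,uv); I=c['img'][uv[:,1],uv[:,0]].astype(int)
m=(I.min(1)>170)&(P[:,2]>.04)
for _ in range(4):
    A=np.c_[P[m][:,:2],np.ones(m.sum())]; k=np.linalg.lstsq(A,P[m][:,2],rcond=None)[0]
    r=P[:,2]-np.c_[P[:,:2],np.ones(len(P))]@k; m=(I.min(1)>170)&(abs(r)<.003)
n=np.array([-k[0],-k[1],1]);n/=np.linalg.norm(n)
print('plane',k,'n',n,'tilt',np.degrees(np.arccos(n[2])),'yaw',np.degrees(np.arctan2(-n[1],-n[0])),m.sum())
h=r*n[2]
rect=cv2.minAreaRect(P[m][:,:2].astype(np.float32)*1000);print(rect)
w=m|((abs(h)<.006)&(P[:,2]>.04)); print(cv2.minAreaRect(P[w][:,:2].astype(np.float32)*1000))
t=(h>.026)&(h<.036)&(np.hypot(*(P[:,:2]-[.48,.265]).T)<.04)
Q=P[t]; print('dial top',Q.mean(0),h[t].mean(),t.sum(), 'ext',np.ptp(Q,0))
ctr=Q.mean(0); g=ctr-n*(h[t].mean()-.024); print('dial_grip',g)
# screw head
uu,vv=np.meshgrid(np.arange(425,460),np.arange(215,250)); uv=np.c_[uu.ravel(),vv.ravel()]
P=deppts(c,uv); t=(P[:,2]>.195)&(P[:,2]<.22); print('screw',P[t].mean(0),np.ptp(P[t],0),t.sum())
uu,vv=np.meshgrid(np.arange(400,475),np.arange(178,265)); uv=np.c_[uu.ravel(),vv.ravel()]
P=deppts(c,uv); t=(abs(P[:,2]-.15)<.005)
print('arm',cv2.minAreaRect(P[t][:,:2].astype(np.float32)*1000),P[t].mean(0))
E
```

```text
plane [ 0.29483708 -0.19722721 -0.00656218] n [-0.2778729   0.18587925  0.9424625 ] tilt 19.530699921071008 yaw -33.779998936197565 1040
((521.8318481445312, 317.1958923339844), (98.39378356933594, 213.00656127929688), 62.26136779785156)
((523.5913696289062, 320.28021240234375), (155.7670135498047, 214.4513702392578), 69.54461669921875)
dial top [0.47754013 0.28193681 0.10715782] 0.02688758154986581 18 ext [0.02935161 0.01879129 0.01118896]
dial_grip [0.47834251 0.28140007 0.10443638]
screw [ 0.54290176 -0.26643947  0.20562766] [0.02980559 0.03065499 0.0143659 ] 169
arm ((585.7443237304688, -273.7915954589844), (56.60879135131836, 150.1555938720703), 81.5302963256836) [ 0.59016223 -0.27236859  0.14962094]
```

```bash
python3 - <<'E'
from h import *
c=cam('top')
uu,vv=np.meshgrid(np.arange(155,255),np.arange(190,290)); uv=np.c_[uu.ravel(),vv.ravel()]
P=deppts(c,uv)
y=np.radians(-8.5); n=np.array([-np.sin(.349)*np.cos(y),-np.sin(.349)*np.sin(y),np.cos(.349)])
d=P@n; ok=P[:,2]>.04
hst,e=np.histogram(d[ok],np.arange(-.2,.2,.002)); d0=e[hst.argmax()]+.001
m=ok&(abs(d-d0)<.008)
for i in range(6):
    p0=P[m].mean(0); n=np.linalg.svd(P[m]-p0,full_matrices=False)[2][2]; n*=np.sign(n[2]); h=(P-p0)@n; m=ok&(abs(h)<.0035)
print('n',n,'tilt',np.degrees(np.arccos(n[2])),'yaw',np.degrees(np.arctan2(-n[1],-n[0])),m.sum(),h[m].std())
w=ok&(abs(h)<.006); r=cv2.minAreaRect(P[w][:,:2].astype(np.float32)*1000);print(r,p0)
for lo in (.015,.024,.028):
  t=(h>lo)&(h<.037)&(np.hypot(*(P[:,:2]-[.48,.265]).T)<.04)
  Q=P[t]; print('dial',lo,Q.mean(0),np.median(h[t]),t.sum(), 'ext',np.ptp(Q,0),'grip',Q.mean(0)-n*(h[t].mean()-.024))
print('base at dial', p0)
E
```

```text
n [-0.34352421  0.04798533  0.93791712] tilt 20.295344577885174 yaw -7.951933328282367 4943 0.0017827258287034028
((522.6400146484375, 313.3087158203125), (213.6842041015625, 190.36122131347656), 81.22882843017578) [0.52411382 0.31018172 0.08610589]
dial 0.015 [0.47991853 0.27140636 0.10320684] 0.03057930281480278 212 ext [0.0400759  0.03925542 0.02480321] grip [0.48176009 0.27114912 0.09817887]
dial 0.024 [0.47819249 0.27256554 0.10403214] 0.03105008821962531 185 ext [0.03702033 0.0391304  0.02004708] grip [0.48052275 0.27224004 0.09766987]
dial 0.028 [0.47780492 0.27304549 0.10458797] 0.03129009012382375 159 ext [0.03677866 0.03832216 0.01849778] grip [0.48036792 0.27268748 0.09759026]
base at dial [0.52411382 0.31018172 0.08610589]
```

Dial grip ≈ (0.480, 0.2725, 0.0975), panel tilt 20° and height 31 mm check out. Moving to hover over it, tilted.

>>> {"fn": "jog_arm", "kwargs": {"increments": [{"dx":2.44,"dy":-2.38,"dz":-0.75,"az":7.5},{"dx":2.44,"dy":-2.38,"dz":-0.75,"az":7.5},{"dx":2.44,"dy":-2.38,"dz":-0.75,"az":7.5},{"dx":2.44,"dy":-2.38,"dz":-0.75,"az":7.5},{"dx":2.44,"dy":-2.38,"dz":-0.75,"ax":-0.73,"ay":-4.95},{"dx":2.44,"dy":-2.38,"dz":-0.75,"ax":-0.73,"ay":-4.95},{"dx":2.44,"dy":-2.38,"dz":-0.75,"ax":-0.73,"ay":-4.95},{"dx":2.44,"dy":-2.38,"dz":-0.75,"ax":-0.73,"ay":-4.95},{},{}]}}

```text
$.increments[0]: bad value
```

```bash
python3 - <<'E'
from h import *
s=status.observe();print(s['ee_pos'],s['joints'],s['time_s'])
from scipy.spatial.transform import Rotation as R
Rt=R.from_euler('xyz',s['orientation']).as_matrix();print(Rt)
c=cam('wrist');save(c,'w1.png');np.save('w1.npy',c,allow_pickle=True)
print(proj(c,[[.480,.2725,.0975]]))
E
```

```text
[0.23287158 0.47028249 0.30332558] [ 9.83194614e-01  4.83635750e-02  9.84096191e-02  1.62199455e+00
 -1.53618845e-05  1.44302938e+00] 0.25
[[-8.96125802e-01  4.43799678e-01 -6.25942964e-04]
 [ 4.43800100e-01  8.96125290e-01 -9.67441171e-04]
 [ 1.31573240e-04 -1.14474255e-03 -9.99999336e-01]]
[[242.95384239 544.82205454]]
```

View pics/w1.png

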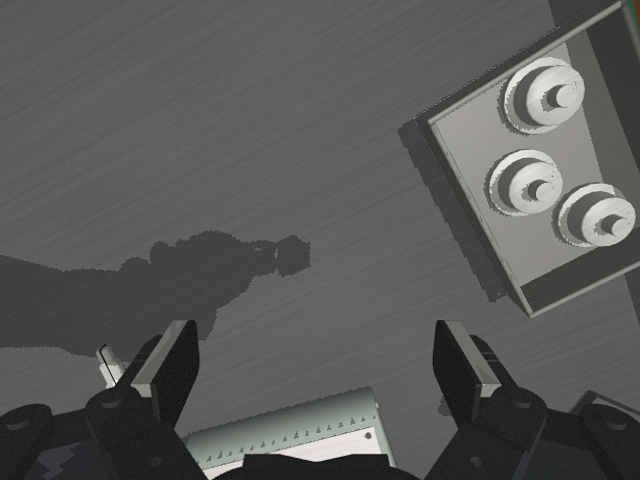

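The wrist view shows only bench and the console's front edge at the bottom (the call was refused, so the arm has not moved). Rows need all the keys.

>>> {"fn": "jog_arm", "kwargs": {"increments": [{"claw":8.5,"dx":2.44,"dy":-2.38,"dz":-0.75,"ax":0,"ay":0,"az":7.5},{"claw":8.5,"dx":2.44,"dy":-2.38,"dz":-0.75,"ax":0,"ay":0,"az":7.5},{"claw":8.5,"dx":2.44,"dy":-2.38,"dz":-0.75,"ax":0,"ay":0,"az":7.5},{"claw":8.5,"dx":2.44,"dy":-2.38,"dz":-0.75,"ax":0,"ay":0,"az":7.5},{"claw":8.5,"dx":2.44,"dy":-2.38,"dz":-0.75,"ax":-0.73,"ay":-4.95,"az":0},{"claw":8.5,"dx":2.44,"dy":-2.38,"dz":-0.75,"ax":-0.73,"ay":-4.95,"az":0},{"claw":8.5,"dx":2.44,"dy":-2.38,"dz":-0.75,"ax":-0.73,"ay":-4.95,"az":0},{"claw":8.5,"dx":2.44,"dy":-2.38,"dz":-0.75,"ax":-0.73,"ay":-4.95,"az":0},{"claw":8.5,"dx":0,"dy":0,"dz":0,"ax":0,"ay":0,"az":0},{"claw":8.5,"dx":0,"dy":0,"dz":0,"ax":0,"ay":0,"az":0}]}}

```text
time_s: 1.55
ee_pos: [0.4279, 0.2804, 0.2442]
orientation: [-3.067, 0.341, -3.065]
wrist_force: [1.0, -0.2, -0.0]
opening: 0.994
grasp_force: 0.0
```

```bash
python3 - <<'E'
from h import *
s=status.observe();print(s['ee_pos'],s['joints'],s['time_s'])
from scipy.spatial.transform import Rotation as R
Rt=R.from_euler('xyz',s['orientation']).as_matrix();print(Rt)
c=cam('wrist');save(c,'w2.png');np.save('w2.npy',c,allow_pickle=True)
print(proj(c,[[.480,.2725,.0975]]))
E
```

```text
[0.42794578 0.28037261 0.24422707] [ 0.55326371 -0.22522024 -0.31116585  1.21332204 -0.22110638  0.45918837] 1.55
[[-0.9397845  -0.05142497  0.33787656]
 [-0.07216019  0.99618427 -0.04908978]
 [-0.33406288 -0.07051505 -0.93990937]]
[[315.53985679 248.6241866 ]]
```

View pics/w2.png

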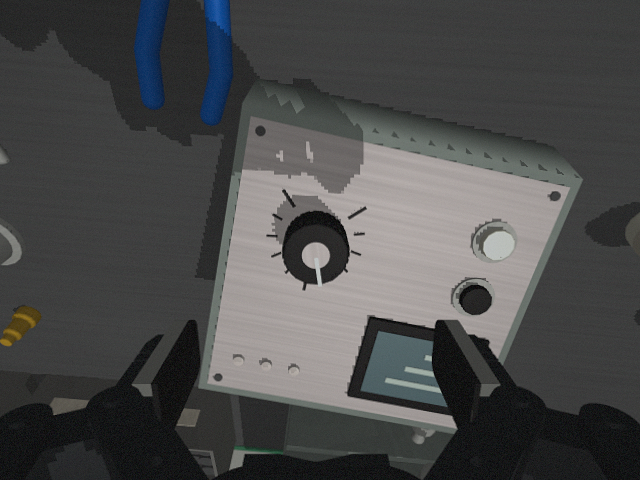

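The picture shows the dial at (316,247) with its pointer to (319,284), mark 5 at (305,286), mark 0 and 10 at (358,211) and (288,198). Measuring these on the panel plane.

```bash
cat > dial.py <<'E'
from h import *
def measure(c,g=np.array([.480,.2725,.0975]),yaw=-8.4):
    y=np.radians(yaw);t=np.radians(20)
    n=np.array([-np.sin(t)*np.cos(y),-np.sin(t)*np.sin(y),np.cos(t)])
    ex=np.array([np.cos(t)*np.cos(y),np.cos(t)*np.sin(y),np.sin(t)]); ey=np.cross(n,ex)
    # panel height from depth
    u0,v0=proj(c,[g])[0].astype(int)
    uu,vv=np.meshgrid(np.arange(max(u0-110,0),min(u0+110,640)),np.arange(max(v0-110,0),min(v0+110,480)));uv=np.c_[uu.ravel(),vv.ravel()]
    P=deppts(c,uv);h=(P-g)@n+.024; r=np.hypot((P-g)@ex,(P-g)@ey); ok=c['depth'][uv[:,1],uv[:,0]]>0
    pm=ok&(r>.024)&(r<.06)&(abs(h)<.008); off=np.median(h[pm]); h-=off
    pp=P[pm];nn=np.linalg.svd(pp-pp.mean(0),full_matrices=False)[2][2];nn*=np.sign(nn[2])
    I=c['img'][uv[:,1],uv[:,0]].astype(int).max(1)
    top=ok&(h>.028)&(h<.034)&(r<.03); q=np.c_[(P-g)@ex,(P-g)@ey]
    (cx,cy),rad=cv2.minEnclosingCircle(q[top].astype(np.float32)*1000)
    print('paneloff',off,'n fit',nn,'n',n,'top',np.median(h[top]),'ctr mean mm',q[top].mean(0)*1000,'circ',cx,cy,rad)
    C=q[top].mean(0)*.5+np.array([cx,cy])/2000
    # marks: cast on panel plane
    p0=g+n*(off-.024); S=pts(c,uv,n=n,p0=p0)-g; qs=np.c_[S@ex,S@ey]-C; rr=np.hypot(*qs.T)
    mk=(abs(h)<.006)&(rr>.0225)&(rr<.036)&(I<50)
    lab=np.zeros(c['img'].shape[:2],np.uint8);lab[uv[mk][:,1],uv[mk][:,0]]=1
    k,L,st,ce=cv2.connectedComponentsWithStats(lab)
    idx=L[uv[:,1],uv[:,0]]
    for i in range(1,k):
        if st[i,4]<8: continue
        a=qs[idx==i].mean(0); print(' comp',ce[i].round(),st[i,4],'cw from upslope',np.degrees(np.arctan2(-a[1],a[0])).round(1),'r',rr[idx==i].min().round(4),rr[idx==i].max().round(4), 'mark',(5+np.degrees(np.arctan2(-a[1],a[0]))/27).round(2))
    S=pts(c,uv,n=n,p0=g+n*(off+.007))-g; qt=np.c_[S@ex,S@ey]-C; rt=np.hypot(*qt.T)
    w=(h>.025)&(rt>.0105)&(rt<.0165)&(I>130); a=qt[w].mean(0)
    print('pointer',w.sum(),'mark',5+np.degrees(np.arctan2(-a[1],a[0]))/27, 'C world',g+C[0]*ex+C[1]*ey+n*off)
E
python3 - <<'E'
from dial import *
c=np.load('w2.npy',allow_pickle=True).item();measure(c)
E
```

```text
paneloff -8.120979990031488e-05 n fit [-0.3375933   0.05010738  0.93995745] n [-0.33835107  0.04996334  0.93969262] top 0.031411082395868734 ctr mean mm [ 0.14226043 -0.22597778] circ 1.3928232192993164 0.13310451805591583 19.825101852416992
 comp [289. 199.] 44 cw from upslope 134.9 r 0.0244 0.036 mark 10.0
 comp [356. 213.] 28 cw from upslope -133.9 r 0.0252 0.0356 mark 0.04
 comp [277. 216.] 16 cw from upslope 107.6 r 0.0247 0.0306 mark 8.98
 comp [358. 234.] 10 cw from upslope -106.8 r 0.025 0.0307 mark 1.05
 comp [272. 235.] 11 cw from upslope 80.7 r 0.0251 0.0309 mark 7.99
 comp [356. 253.] 11 cw from upslope -80.0 r 0.0258 0.0314 mark 2.04
 comp [276. 254.] 9 cw from upslope 53.3 r 0.0251 0.031 mark 6.97
 comp [304. 284.] 8 cw from upslope 0.0 r 0.033 0.0353 mark 5.0
pointer 40 mark 4.279010687951318 C world [0.48073421 0.27234464 0.0976862 ]
```

Consistent marks; pointer is at 4.28, so 73.5° clockwise. Descend and grip.

>>> {"fn": "jog_arm", "kwargs": {"increments": [{"claw":8.5,"dx":0.86,"dy":-0.13,"dz":-2.4,"ax":0,"ay":0,"az":0},{"claw":7,"dx":0.86,"dy":-0.13,"dz":-2.4,"ax":0,"ay":0,"az":0},{"claw":6.5,"dx":0.86,"dy":-0.13,"dz":-2.4,"ax":0,"ay":0,"az":0},{"claw":6.5,"dx":0.86,"dy":-0.13,"dz":-2.4,"ax":0,"ay":0,"az":0},{"claw":6,"dx":0,"dy":0,"dz":0,"ax":0,"ay":0,"az":0},{"claw":2,"dx":0,"dy":0,"dz":0,"ax":0,"ay":0,"az":0},{"claw":2,"dx":0,"dy":0,"dz":0,"ax":0,"ay":0,"az":0},{"claw":2,"dx":0,"dy":0,"dz":0,"ax":0,"ay":0,"az":0},{"claw":2,"dx":0,"dy":0,"dz":0,"ax":0,"ay":0,"az":0},{"claw":2,"dx":0,"dy":0,"dz":0,"ax":0,"ay":0,"az":0}], "squeeze": 40}}

```text
time_s: 2.85
ee_pos: [0.4631, 0.2753, 0.1499]
orientation: [-3.067, 0.344, -3.065]
wrist_force: [-4.0, -1.4, 5.7]
opening: 0.431
grasp_force: 40.7
```

>>> {"fn": "jog_arm", "kwargs": {"increments": [{"claw":2,"dx":0,"dy":0,"dz":0,"ax":2.49,"ay":-0.37,"az":-6.91},{"claw":2,"dx":0,"dy":0,"dz":0,"ax":2.49,"ay":-0.37,"az":-6.91},{"claw":2,"dx":0,"dy":0,"dz":0,"ax":2.49,"ay":-0.37,"az":-6.91},{"claw":2,"dx":0,"dy":0,"dz":0,"ax":2.49,"ay":-0.37,"az":-6.91},{"claw":2,"dx":0,"dy":0,"dz":0,"ax":2.49,"ay":-0.37,"az":-6.91},{"claw":2,"dx":0,"dy":0,"dz":0,"ax":2.49,"ay":-0.37,"az":-6.91},{"claw":2,"dx":0,"dy":0,"dz":0,"ax":2.49,"ay":-0.37,"az":-6.91},{"claw":2,"dx":0,"dy":0,"dz":0,"ax":2.49,"ay":-0.37,"az":-6.91},{"claw":2,"dx":0,"dy":0,"dz":0,"ax":2.49,"ay":-0.37,"az":-6.91},{"claw":2,"dx":0,"dy":0,"dz":0,"ax":2.49,"ay":-0.37,"az":-6.91},{"claw":2,"dx":0,"dy":0,"dz":0,"ax":0,"ay":0,"az":0},{"claw":2,"dx":0,"dy":0,"dz":0,"ax":0,"ay":0,"az":0}]}}

```text
time_s: 4.35
ee_pos: [0.4624, 0.2744, 0.1497]
orientation: [2.831, 0.166, 1.895]
wrist_force: [-6.1, -4.2, 7.9]
opening: 0.429
grasp_force: 41.1
```

```bash
python3 - <<'E'
from dial import *
s=status.observe();print(s['ee_pos'],s['joints'],s['time_s'],s['torque'])
c=cam('wrist');save(c,'w3.png')
try: measure(c)
except Exception as e: print(e)
E
```

```text
[0.46242653 0.27439685 0.14966634] [ 0.50575232 -0.1284913  -0.41848665  0.99861956 -0.21122778  1.69581014] 4.35 [-0.79252527  1.0582497  -0.32807309]
paneloff -0.0001090626061640669 n fit [-0.33754095  0.0498662   0.93998908] n [-0.33835107  0.04996334  0.93969262] top 0.03139236530076929 ctr mean mm [-0.08895444  1.81777448] circ -2.43215274810791 4.654900550842285 29.51117706298828
 comp [293. 244.] 97 cw from upslope -136.0 r 0.0226 0.0311 mark -0.04
 comp [329. 247.] 41 cw from upslope -104.6 r 0.0226 0.0276 mark 1.13
 comp [360. 261.] 49 cw from upslope -74.0 r 0.0227 0.0286 mark 2.26
 comp [379. 286.] 51 cw from upslope -45.4 r 0.0238 0.0304 mark 3.32
 comp [389. 314.] 23 cw from upslope -19.2 r 0.0298 0.0323 mark 4.29
pointer 0 mark nan C world [0.47933785 0.27586921 0.09696638]dial.py:27: RuntimeWarning: Mean of empty slice.
  w=(h>.025)&(rt>.0105)&(rt<.0165)&(I>130); a=qt[w].mean(0)
  ret = um.true_divide(
```

Dial top is hidden by the fingers; release, retreat and check.

>>> {"fn": "jog_arm", "kwargs": {"increments": [{"claw":6.5,"dx":0,"dy":0,"dz":0,"ax":0,"ay":0,"az":0},{"claw":6.5,"dx":0,"dy":0,"dz":0,"ax":0,"ay":0,"az":0},{"claw":6.5,"dx":0,"dy":0,"dz":0,"ax":0,"ay":0,"az":0},{"claw":7,"dx":-0.86,"dy":0.13,"dz":2.4,"ax":0,"ay":0,"az":0},{"claw":7,"dx":-0.86,"dy":0.13,"dz":2.4,"ax":0,"ay":0,"az":0},{"claw":7,"dx":-0.86,"dy":0.13,"dz":2.4,"ax":0,"ay":0,"az":0},{"claw":7,"dx":-0.86,"dy":0.13,"dz":2.4,"ax":0,"ay":0,"az":0},{"claw":7,"dx":0,"dy":0,"dz":0,"ax":0,"ay":0,"az":0},{"claw":7,"dx":0,"dy":0,"dz":0,"ax":0,"ay":0,"az":0}]}}

```text
time_s: 5.52
ee_pos: [0.4281, 0.2799, 0.2428]
orientation: [2.833, 0.165, 1.896]
wrist_force: [0.3, 0.1, -0.5]
opening: 0.818
grasp_force: 0.0
```

```bash
python3 - <<'E'
from dial import *
s=status.observe();print(s['ee_pos'],s['joints'],s['time_s'],s['torque'])
c=cam('wrist');save(c,'w4.png');np.save('w4.npy',c,allow_pickle=True)
measure(c)
E
```

```text
[0.42805343 0.27993689 0.24277836] [ 0.55305536 -0.22465637 -0.31356262  1.21116143 -0.22246119  1.74225892] 5.525 [ 0.06510693  0.34519858 -0.00298847]
paneloff -8.538514029010624e-05 n fit [-0.33767478  0.05038409  0.93991339] n [-0.33835107  0.04996334  0.93969262] top 0.031409167771250426 ctr mean mm [0.56738047 0.92517995] circ 1.0029493570327759 0.0801999494433403 19.625410079956055
 comp [302. 192.] 39 cw from upslope -135.2 r 0.0243 0.0357 mark -0.01
 comp [325. 195.] 14 cw from upslope -107.6 r 0.0245 0.0303 mark 1.01
 comp [344. 204.] 12 cw from upslope -80.1 r 0.0248 0.0306 mark 2.03
 comp [357. 220.] 10 cw from upslope -52.8 r 0.0253 0.0306 mark 3.04
 comp [360. 239.] 10 cw from upslope -25.6 r 0.0253 0.0311 mark 4.05
 comp [272. 250.] 35 cw from upslope 134.3 r 0.0251 0.0354 mark 9.97
 comp [358. 259.] 31 cw from upslope 1.3 r 0.0256 0.0358 mark 5.05
 comp [284. 267.] 9 cw from upslope 107.4 r 0.0282 0.0317 mark 8.98
pointer 30 mark 7.014663497995977 C world [0.48083222 0.27288525 0.09768831]
```

View pics/w4.png

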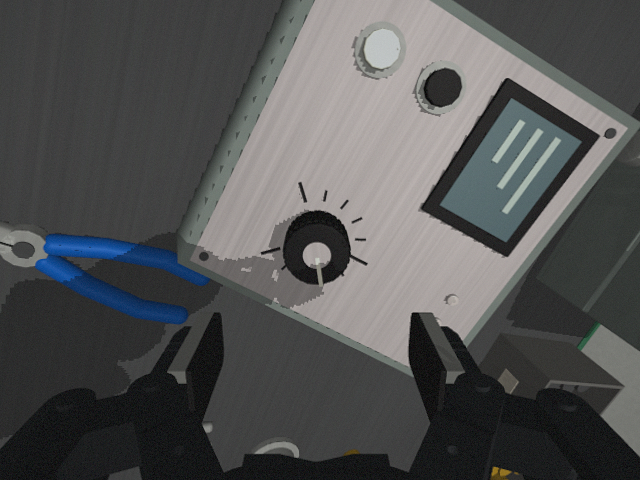

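Dial reads 7 (the small common offset of the marks included). Now over to the screw, untilting and pre-turning the wrist counter-clockwise.

>>> {"fn": "jog_arm", "kwargs": {"increments": [{"claw":7,"dx":0.96,"dy":-4.55,"dz":2.35,"ax":0.73,"ay":4.95,"az":0},{"claw":7,"dx":0.96,"dy":-4.55,"dz":2.35,"ax":0.73,"ay":4.95,"az":0},{"claw":7,"dx":0.96,"dy":-4.55,"dz":2.35,"ax":0.73,"ay":4.95,"az":0},{"claw":7,"dx":0.96,"dy":-4.55,"dz":2.35,"ax":0.73,"ay":4.95,"az":0},{"claw":7,"dx":0.96,"dy":-4.55,"dz":0,"ax":0,"ay":0,"az":9.8},{"claw":7,"dx":0.96,"dy":-4.55,"dz":0,"ax":0,"ay":0,"az":9.8},{"claw":7,"dx":0.96,"dy":-4.55,"dz":0,"ax":0,"ay":0,"az":9.8},{"claw":7,"dx":0.96,"dy":-4.55,"dz":0,"ax":0,"ay":0,"az":9.8},{"claw":7,"dx":0.96,"dy":-4.55,"dz":0,"ax":0,"ay":0,"az":9.8},{"claw":7,"dx":0.96,"dy":-4.55,"dz":0,"ax":0,"ay":0,"az":9.8},{"claw":7,"dx":0.96,"dy":-4.55,"dz":0,"ax":0,"ay":0,"az":9.8},{"claw":7,"dx":0.96,"dy":-4.55,"dz":0,"ax":0,"ay":0,"az":9.8}]}}

```text
time_s: 7.08
ee_pos: [0.5434, -0.2677, 0.3357]
orientation: [3.139, -0.002, -2.988]
wrist_force: [0.4, 0.0, -0.1]
opening: 0.822
grasp_force: 0.0
```

>>> {"fn": "jog_arm", "kwargs": {"increments": [{"claw":7,"dx":0,"dy":0,"dz":0,"ax":0,"ay":0,"az":9.9},{"claw":7,"dx":0,"dy":0,"dz":0,"ax":0,"ay":0,"az":9.9},{"claw":7,"dx":0,"dy":0,"dz":0,"ax":0,"ay":0,"az":9.9},{"claw":7,"dx":0,"dy":0,"dz":0,"ax":0,"ay":0,"az":9.9},{"claw":7,"dx":0,"dy":0,"dz":0,"ax":0,"ay":0,"az":0},{"claw":7,"dx":0,"dy":0,"dz":0,"ax":0,"ay":0,"az":0}]}}

```text
time_s: 7.82
ee_pos: [0.5433, -0.2661, 0.3368]
orientation: [3.14, 0.0, -2.305]
wrist_force: [-0.4, 0.2, -0.6]
opening: 0.817
grasp_force: 0.0
```

```bash
cat > screw.py <<'E'
from h import *
def screw(c,g=np.array([.543,-.266,.206])):
    u0,v0=proj(c,[g])[0].astype(int)
    uu,vv=np.meshgrid(np.arange(max(u0-80,0),min(u0+80,640)),np.arange(max(v0-80,0),min(v0+80,480)));uv=np.c_[uu.ravel(),vv.ravel()]
    P=deppts(c,uv); t=(P[:,2]>.202)&(P[:,2]<.215)&(np.hypot(*(P-g)[:,:2].T)<.025); z=np.median(P[t][:,2])
    Q=pts(c,uv[t],z=z); (x,y),r=cv2.minEnclosingCircle(Q[:,:2].astype(np.float32)*1000)
    print('uv0',u0,v0,'top z',z,'mean',Q.mean(0),'circle mm',x,y,r,t.sum())
    C=(Q.mean(0)[:2]+np.array([x,y])/1000)/2
    I=c['img'][uv[t][:,1],uv[t][:,0]].astype(int).max(1); d=Q[:,:2]-C; rr=np.hypot(*d.T)
    b=(I<np.median(I)*.5)&(rr<.013); a=d[b].mean(0); print('line',b.sum(),'deg',np.degrees(np.arctan2(a[1],a[0])))
E
python3 - <<'E'
from screw import *
from scipy.spatial.transform import Rotation as R
s=status.observe();print(s['ee_pos'],s['joints'],s['time_s']);print(R.from_euler('xyz',s['orientation']).as_matrix())
c=cam('wrist');save(c,'w5.png');screw(c);c=cam('top');screw(c)
E
```

```text
[ 0.54325907 -0.26605503  0.33676522] [-5.66375713e-01  2.78177421e-01  4.24225664e-01  1.71876653e+00
  3.69080380e-04 -1.40345906e+00] 7.825
[[-6.69632143e-01 -7.42691568e-01 -1.42380686e-03]
 [-7.42692932e-01  6.69630798e-01  1.34272804e-03]
 [-4.38078714e-05  1.95658514e-03 -9.99998085e-01]]
uv0 316 265 top z 0.20672833611001046 mean [ 0.54495711 -0.26950544  0.20672834] circle mm 545.0603637695312 -269.40087890625 16.30280113220215 2702
line 149 deg -78.8977209335122
uv0 441 231 top z 0.20589434646036486 mean [ 0.54722645 -0.26025976  0.20589435] circle mm 542.9170532226562 -266.2974548339844 15.648530960083008 55
line 2 deg -151.83374326880758
```

View pics/w5.png

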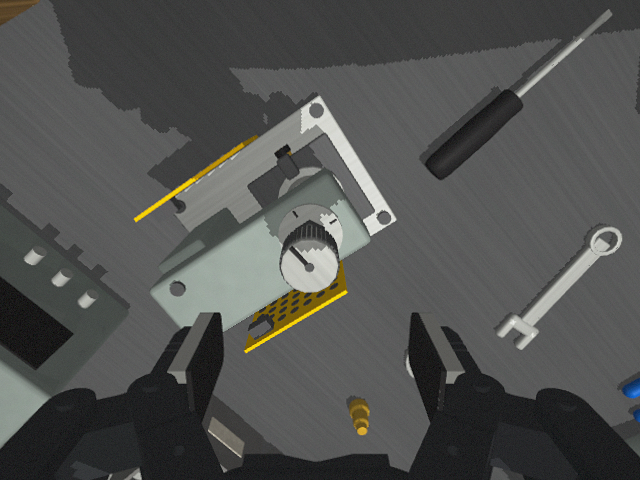

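The screw head is at (309,262) in this view, line to upper left (-79° world), nothing in the way of the fingers. Descend and grip.

>>> {"fn": "jog_arm", "kwargs": {"increments": [{"claw":6.5,"dx":0.12,"dy":-0.24,"dz":-2.25,"ax":0,"ay":0,"az":0},{"claw":6,"dx":0,"dy":0,"dz":-2.25,"ax":0,"ay":0,"az":0},{"claw":6,"dx":0,"dy":0,"dz":-2.25,"ax":0,"ay":0,"az":0},{"claw":6,"dx":0,"dy":0,"dz":-2.2,"ax":0,"ay":0,"az":0},{"claw":6,"dx":0,"dy":0,"dz":0,"ax":0,"ay":0,"az":0},{"claw":2,"dx":0,"dy":0,"dz":0,"ax":0,"ay":0,"az":0},{"claw":2,"dx":0,"dy":0,"dz":0,"ax":0,"ay":0,"az":0},{"claw":2,"dx":0,"dy":0,"dz":0,"ax":0,"ay":0,"az":0},{"claw":2,"dx":0,"dy":0,"dz":0,"ax":0,"ay":0,"az":0},{"claw":2,"dx":0,"dy":0,"dz":0,"ax":0,"ay":0,"az":0}], "squeeze": 50}}

```text
time_s: 9.18
ee_pos: [0.5451, -0.2686, 0.2501]
orientation: [-3.139, 0.001, -2.302]
wrist_force: [-0.3, 1.2, 5.6]
opening: 0.348
grasp_force: 49.5
```

```bash
cat > st.py <<'E'
from h import *
s=status.observe();print(s['ee_pos'].round(4),'yaw',np.degrees(s['orientation'][2]).round(2),'t',s['time_s'],'F',s['wrist_force'].round(1),'M',s['torque'].round(3),'j6',s['joints'][5].round(3),'op',s['opening'],s['grasp_force'])
E
python3 st.py
```

```text
[ 0.5451 -0.2686  0.2501] yaw -131.89 t 9.175 F [-0.3  1.2  5.6] M [ 0.158  0.098 -0.022] j6 -1.408 op 0.34816627476156375 49.52645123004913
```

>>> {"fn": "jog_arm", "kwargs": {"increments": [{"claw":2,"dx":0,"dy":0,"dz":-0.006,"ax":0,"ay":0,"az":-7.5},{"claw":2,"dx":0,"dy":0,"dz":-0.006,"ax":0,"ay":0,"az":-7.5},{"claw":2,"dx":0,"dy":0,"dz":-0.006,"ax":0,"ay":0,"az":-7.5},{"claw":2,"dx":0,"dy":0,"dz":-0.006,"ax":0,"ay":0,"az":-7.5},{"claw":2,"dx":0,"dy":0,"dz":-0.006,"ax":0,"ay":0,"az":-7.5},{"claw":2,"dx":0,"dy":0,"dz":-0.006,"ax":0,"ay":0,"az":-7.5},{"claw":2,"dx":0,"dy":0,"dz":0,"ax":0,"ay":0,"az":0}]}}

```text
time_s: 10.05
ee_pos: [0.545, -0.2684, 0.2498]
orientation: [-3.141, 0.003, -3.088]
wrist_force: [-0.4, 1.9, 5.8]
opening: 0.347
grasp_force: 49.9
```

```bash
python3 st.py
```

```text
[ 0.545  -0.2684  0.2498] yaw -176.94 t 10.05 F [-0.4  1.9  5.8] M [ 0.256  0.144 -0.046] j6 -0.622 op 0.3469304180974266 49.851892590522766
```

>>> {"fn": "jog_arm", "kwargs": {"increments": [{"claw":2,"dx":0,"dy":0,"dz":-0.003,"ax":0,"ay":0,"az":-4},{"claw":2,"dx":0,"dy":0,"dz":-0.003,"ax":0,"ay":0,"az":-4},{"claw":2,"dx":0,"dy":0,"dz":-0.003,"ax":0,"ay":0,"az":-4},{"claw":2,"dx":0,"dy":0,"dz":0,"ax":0,"ay":0,"az":0}]}}

```text
time_s: 10.55
ee_pos: [0.545, -0.2683, 0.2497]
orientation: [-3.141, 0.003, 2.986]
wrist_force: [-0.8, 0.5, 5.7]
opening: 0.349
grasp_force: 49.9
```

```bash
python3 st.py
```

```text
[ 0.545  -0.2683  0.2497] yaw 171.09 t 10.55 F [-0.8  0.5  5.7] M [ 0.225  0.154 -0.081] j6 -0.413 op 0.34908523406855296 49.851365089416504
```

>>> {"fn": "jog_arm", "kwargs": {"increments": [{"claw":2,"dx":0,"dy":0,"dz":-0.003,"ax":0,"ay":0,"az":-4},{"claw":2,"dx":0,"dy":0,"dz":-0.003,"ax":0,"ay":0,"az":-4},{"claw":2,"dx":0,"dy":0,"dz":0,"ax":0,"ay":0,"az":0}]}}

```text
time_s: 10.92
ee_pos: [0.545, -0.2683, 0.2496]
orientation: [3.141, 0.003, 2.846]
wrist_force: [-1.2, 1.5, 5.8]
opening: 0.348
grasp_force: 49.9
```

```bash
python3 st.py
```

```text
[ 0.545  -0.2683  0.2496] yaw 163.09 t 10.925 F [-1.2  1.5  5.8] M [ 0.288  0.179 -0.09 ] j6 -0.273 op 0.347731228688914 49.85032796859741
```

>>> {"fn": "jog_arm", "kwargs": {"increments": [{"claw":2,"dx":0,"dy":0,"dz":-0.003,"ax":0,"ay":0,"az":-4},{"claw":2,"dx":0,"dy":0,"dz":-0.003,"ax":0,"ay":0,"az":-4},{"claw":2,"dx":0,"dy":0,"dz":0,"ax":0,"ay":0,"az":0}]}}

```text
time_s: 11.3
ee_pos: [0.545, -0.2683, 0.2495]
orientation: [3.141, 0.003, 2.707]
wrist_force: [-1.2, 1.6, 6.0]
opening: 0.348
grasp_force: 49.8
```

```bash
python3 st.py
```

```text
[ 0.545  -0.2683  0.2495] yaw 155.09 t 11.3 F [-1.2  1.6  6. ] M [ 0.272  0.19  -0.064] j6 -0.133 op 0.34751639557560515 49.848586320877075
```

>>> {"fn": "jog_arm", "kwargs": {"increments": [{"claw":2,"dx":0,"dy":0,"dz":-0.003,"ax":0,"ay":0,"az":-4},{"claw":2,"dx":0,"dy":0,"dz":-0.003,"ax":0,"ay":0,"az":-4},{"claw":2,"dx":0,"dy":0,"dz":0,"ax":0,"ay":0,"az":0}]}}

```text
time_s: 11.68
ee_pos: [0.545, -0.2682, 0.2495]
orientation: [3.141, 0.003, 2.567]
wrist_force: [-1.0, 1.5, 6.3]
opening: 0.344
grasp_force: 49.8
```

```bash
python3 st.py
```

```text
[ 0.545  -0.2682  0.2495] yaw 147.09 t 11.675 F [-1.   1.5  6.3] M [ 0.296  0.135 -0.092] j6 0.006 op 0.3441918556852187 49.847243428230286
```

>>> {"fn": "jog_arm", "kwargs": {"increments": [{"claw":2,"dx":0,"dy":0,"dz":-0.003,"ax":0,"ay":0,"az":-4},{"claw":2,"dx":0,"dy":0,"dz":-0.003,"ax":0,"ay":0,"az":-4},{"claw":2,"dx":0,"dy":0,"dz":0,"ax":0,"ay":0,"az":0}]}}

```text
time_s: 12.05
ee_pos: [0.545, -0.2682, 0.2494]
orientation: [3.14, 0.002, 2.428]
wrist_force: [0.1, 1.8, 6.3]
opening: 0.343
grasp_force: 49.8
```

```bash
python3 st.py
```

```text
[ 0.545  -0.2682  0.2494] yaw 139.1 t 12.05 F [0.1 1.8 6.3] M [ 0.307  0.204 -0.039] j6 0.146 op 0.34286341085622357 49.84577178955078
```

>>> {"fn": "jog_arm", "kwargs": {"increments": [{"claw":2,"dx":0,"dy":0,"dz":-0.003,"ax":0,"ay":0,"az":-4},{"claw":2,"dx":0,"dy":0,"dz":-0.003,"ax":0,"ay":0,"az":-4},{"claw":2,"dx":0,"dy":0,"dz":0,"ax":0,"ay":0,"az":0}]}}

```text
time_s: 12.42
ee_pos: [0.545, -0.2681, 0.2493]
orientation: [3.14, 0.002, 2.288]
wrist_force: [-0.8, 1.9, 6.0]
opening: 0.345
grasp_force: 49.8
```

```bash
python3 st.py
```

```text
[ 0.545  -0.2681  0.2493] yaw 131.1 t 12.425 F [-0.8  1.9  6. ] M [ 0.289  0.245 -0.097] j6 0.286 op 0.3451287927639999 49.84387993812561
```

>>> {"fn": "jog_arm", "kwargs": {"increments": [{"claw":2,"dx":0,"dy":0,"dz":-0.003,"ax":0,"ay":0,"az":-4},{"claw":2,"dx":0,"dy":0,"dz":-0.003,"ax":0,"ay":0,"az":-4},{"claw":2,"dx":0,"dy":0,"dz":0,"ax":0,"ay":0,"az":0}]}}

```text
time_s: 12.8
ee_pos: [0.5453, -0.2684, 0.2493]
orientation: [3.14, 0.003, 2.15]
wrist_force: [0.1, -0.1, 4.9]
opening: 0.349
grasp_force: 49.8
```

```bash
python3 st.py
```

```text
[ 0.5453 -0.2684  0.2493] yaw 123.2 t 12.8 F [ 0.1 -0.1  4.9] M [0.108 0.011 0.376] j6 0.424 op 0.3493154188499907 49.83484625816345
```

>>> {"fn": "jog_arm", "kwargs": {"increments": [{"claw":2,"dx":0,"dy":0,"dz":-0.003,"ax":0,"ay":0,"az":-4},{"claw":2,"dx":0,"dy":0,"dz":-0.003,"ax":0,"ay":0,"az":-4},{"claw":2,"dx":0,"dy":0,"dz":0,"ax":0,"ay":0,"az":0}]}}

```text
time_s: 13.18
ee_pos: [0.5454, -0.2683, 0.2493]
orientation: [3.139, 0.003, 2.011]
wrist_force: [-0.1, 0.4, 5.2]
opening: 0.352
grasp_force: 49.9
```

```bash
python3 st.py
```

```text
[ 0.5454 -0.2683  0.2493] yaw 115.19 t 13.175 F [-0.1  0.4  5.2] M [ 0.152 -0.     0.389] j6 0.563 op 0.3520886871070467 49.9152946472168
```

Seated at a yaw between 131° and 123° (moment jumped to 0.38 and the pads now slip). Back off in small steps to see the wind-up.

>>> {"fn": "jog_arm", "kwargs": {"increments": [{"claw":2,"dx":0,"dy":0,"dz":0,"ax":0,"ay":0,"az":0.5},{"claw":2,"dx":0,"dy":0,"dz":0,"ax":0,"ay":0,"az":0}]}}

```text
time_s: 13.42
ee_pos: [0.5454, -0.2684, 0.2492]
orientation: [3.139, 0.003, 2.019]
wrist_force: [0.8, 0.3, 4.8]
opening: 0.346
grasp_force: 49.9
```

```bash
python3 st.py
```

```text
[ 0.5454 -0.2684  0.2492] yaw 115.67 t 13.425 F [0.8 0.3 4.8] M [ 0.19  -0.017  0.213] j6 0.555 op 0.34573872518066145 49.91603672504425
```

>>> {"fn": "jog_arm", "kwargs": {"increments": [{"claw":2,"dx":0,"dy":0,"dz":0,"ax":0,"ay":0,"az":1},{"claw":2,"dx":0,"dy":0,"dz":0,"ax":0,"ay":0,"az":0}]}}

```text
time_s: 13.68
ee_pos: [0.5453, -0.2684, 0.2493]
orientation: [3.139, 0.003, 2.036]
wrist_force: [-0.2, 1.0, 6.2]
opening: 0.35
grasp_force: 49.9
```

```bash
python3 st.py
```

```text
[ 0.5453 -0.2684  0.2493] yaw 116.63 t 13.675 F [-0.2  1.   6.2] M [ 0.185  0.008 -0.026] j6 0.538 op 0.3502311454268293 49.91766571998596
```

>>> {"fn": "jog_arm", "kwargs": {"increments": [{"claw":2,"dx":0,"dy":0,"dz":0,"ax":0,"ay":0,"az":1.5},{"claw":2,"dx":0,"dy":0,"dz":0,"ax":0,"ay":0,"az":0}]}}

```text
time_s: 13.92
ee_pos: [0.5453, -0.2684, 0.2492]
orientation: [3.139, 0.003, 2.062]
wrist_force: [0.0, 1.0, 5.8]
opening: 0.348
grasp_force: 49.9
```

```bash
python3 st.py
```

```text
[ 0.5453 -0.2684  0.2492] yaw 118.14 t 13.925 F [0.  1.  5.8] M [ 0.17  -0.062  0.004] j6 0.512 op 0.3478830111487176 49.9169647693634
```

Wind-up is about 1.2°, so the screw left the seat at yaw ≈116.4°; target yaw 206.4°, 88.3° more.

>>> {"fn": "jog_arm", "kwargs": {"increments": [{"claw":2,"dx":0,"dy":0,"dz":0.007,"ax":0,"ay":0,"az":8},{"claw":2,"dx":0,"dy":0,"dz":0.007,"ax":0,"ay":0,"az":8},{"claw":2,"dx":0,"dy":0,"dz":0.007,"ax":0,"ay":0,"az":8},{"claw":2,"dx":0,"dy":0,"dz":0.007,"ax":0,"ay":0,"az":8},{"claw":2,"dx":0,"dy":0,"dz":0.007,"ax":0,"ay":0,"az":8},{"claw":2,"dx":0,"dy":0,"dz":0.007,"ax":0,"ay":0,"az":8},{"claw":2,"dx":0,"dy":0,"dz":0.007,"ax":0,"ay":0,"az":8},{"claw":2,"dx":0,"dy":0,"dz":0.007,"ax":0,"ay":0,"az":8},{"claw":2,"dx":0,"dy":0,"dz":0.007,"ax":0,"ay":0,"az":8},{"claw":2,"dx":0,"dy":0,"dz":0.007,"ax":0,"ay":0,"az":8.15},{"claw":2,"dx":0,"dy":0,"dz":0.007,"ax":0,"ay":0,"az":8.15},{"claw":2,"dx":0,"dy":0,"dz":0,"ax":0,"ay":0,"az":0}]}}

```text
time_s: 15.42
ee_pos: [0.5453, -0.2682, 0.25]
orientation: [-3.14, 0.003, -2.679]
wrist_force: [-0.1, 0.5, 5.3]
opening: 0.348
grasp_force: 49.9
```

```bash
python3 st.py; python3 - <<'E'
from screw import *
c=cam('wrist')
try: screw(c,np.array([.545,-.2685,.206]))
except Exception as e: print(e)
u,v=proj(c,[[.545,-.2685,.206]])[0].astype(int); print(u,v)
a=c['img'][max(v-60,0):v+60,max(u-80,0):u+80]
t=cam('top')['img'][190:290,160:260]; s=cam('scene')['img'][280:360,330:430]
A=cv2.resize(a,(480,480*a.shape[0]//a.shape[1]),interpolation=cv2.INTER_CUBIC);B=cv2.resize(t,(300,300))
H=np.zeros((max(A.shape[0],300),780,3),np.uint8);H[:A.shape[0],:480]=A;H[:300,480:]=B
cv2.imwrite('pics/chk.png',H[...,::-1])
E
```

```text
[ 0.5453 -0.2682  0.25  ] yaw -153.52 t 15.425 F [-0.1  0.5  5.3] M [ 0.293 -0.01   0.004] j6 -1.03 op 0.3479456313881868 49.92874324321747
uv0 316 365 top z 0.20665634145964812 mean [ 0.5432365  -0.26962741  0.20665634] circle mm 545.7921752929688 -268.119873046875 25.294187545776367 8306
line 326 deg -82.15924598078
316 365
```

View pics/chk.png

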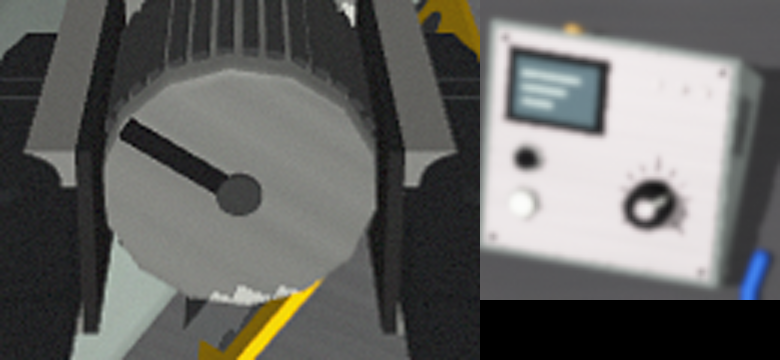

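The line is clearly visible in the grip: centre at about (315,370), end at (278,348) in the wrist image; dial still near 7. Measure the line's angle exactly.

```bash
cat > line.py <<'E'
from h import *
def line(c,g=np.array([.545,-.2685,.2063])):
    u0,v0=proj(c,[g])[0].astype(int)
    uu,vv=np.meshgrid(np.arange(u0-80,u0+80),np.arange(max(v0-80,0),min(v0+80,480)));uv=np.c_[uu.ravel(),vv.ravel()]
    Q=pts(c,uv,z=g[2]); rr=np.hypot(*(Q-g)[:,:2].T); I=c['img'][uv[:,1],uv[:,0]].astype(int).max(1)
    m=(rr<.0135)&(I<85); M=np.zeros((480,640),np.uint8);M[uv[m][:,1],uv[m][:,0]]=1
    k,L,st,_=cv2.connectedComponentsWithStats(M); i=1+st[1:,4].argmax()
    w=L[uv[:,1],uv[:,0]]==i; q=Q[w][:,:2]
    vx,vy,x,y=cv2.fitLine(q.astype(np.float32)*1000,cv2.DIST_L2,0,.01,.01).ravel()
    d=np.array([vx,vy]); s=(q-q.mean(0))@d; 
    if (q.mean(0)-g[:2])@d<0: d=-d
    print('line deg',np.degrees(np.arctan2(d[1],d[0])),'px',w.sum(),'len',np.ptp(s),'mean',q.mean(0),'bbox',st[i])
if __name__=='__main__': line(cam('wrist'))
E
python3 line.py; python3 - <<'E'
from line import *
class C(dict):pass
import cv2
# w5 image with same kinematics is lost except PNG; take none
E
python3 st.py
```

```text
line deg -98.23383 px 439 len 0.01628941635863409 mean [ 0.54573993 -0.27325429] bbox [278 346  45  31 439]
[ 0.5453 -0.2682  0.25  ] yaw -153.56 t 15.625 F [-0.3  1.2  4.9] M [0.383 0.051 0.06 ] j6 -1.03 op 0.343088856289878 49.927847385406494
```

```bash
python3 - <<'E'
from line import *
from scipy.spatial.transform import Rotation as R
def T(p,o): M=np.eye(4);M[:3,:3]=R.from_euler('xyz',o).as_matrix();M[:3,3]=p;return M
s=status.observe();c=cam('wrist');line(c)
tc=np.array(c['world_to_cam'])@T(s['ee_pos'],s['orientation'])
c5=dict(c);c5['img']=cv2.imread('pics/w5.png')[...,::-1]
R5=np.array([[-.669632,-.742692,-.001424],[-.742693,.669631,.001343],[-.0000438,.0019566,-.999998]])
M=np.eye(4);M[:3,:3]=R5;M[:3,3]=[.543259,-.266055,.336765]
c5['world_to_cam']=tc@np.linalg.inv(M);line(c5)
for px in [(309,267),(290,248)]: print(pts(c5,[px],z=.2063))
E
```

```text
line deg -98.25112 px 438 len 0.016289336372949416 mean [ 0.54574254 -0.27325907] bbox [278 346  45  31 438]
line deg -90.6521 px 92 len 0.011907974438470215 mean [ 0.54605119 -0.27618852] bbox [290 247  18  19  92]
[[ 0.54620572 -0.2680388   0.2063    ]]
[[ 0.54635321 -0.28254638  0.2063    ]]
```

Screw net turn by its line is 7.6° clockwise; with the seat at about 97.7° of clockwise turn, the back-off is about 90°, which agrees with the gripper angles. Handing in.

```bash
python3 -c "
from workcell import workorder; print(workorder.close_job())"
```

```text
the job is handed in; nothing more can be done
None
```

The job is handed in: I set the dial to 7, measured at 7.0. I seated the stop screw, backed it off about 90° by its line and the gripper angles, and left it held in the gripper at about 50 N.

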